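# Load the objective canister rack and thread its locking bar

## Robot

A 7-joint arm with a two-finger parallel gripper is mounted at the origin on a cart in front of the work surface, level with it; the furniture and walls round the work are solid. World frame = base frame: x ahead of the robot, y to its left, z up, the work surface at z = 0. Lengths are in m, angles in rad, forces in N, time in s.
With the tool pointing down it reaches from about 0.4 to 0.875 m from the base axis. Payload 19.3 kg.
Tool frame: the origin (TCP) lies at the very end of the fingers, on their centre line; the grasp point (between the pads) lies 19 mm behind it; z points along the fingers, y is the line along which they close (so a half turn about z gives the same grasp; the last joint's range is limited). The gripper opens to 85 mm and grips with 20 to 120 N. Pads are 22 mm wide; open, the fingers measure 114 mm over their backs; the gripper's body (76 mm by 85 mm) begins 54 mm behind the grasp point. The pads swing forward as they close: fully open they stand 13 mm farther back than shut.
Start: joints at [1.039, 0.521, -0.036, 1.599, 0.021, 1.021, -0.113], TCP at [0.278, -0.56, 0.231] pointing down, gripper open.
Joint ranges: [-2.91, 2.91], [-0.3, 2.13], [-1.5, 1.42], [0.17, 2.43], [-1.26, 4.41], [0.16, 1.93], [-2.52, 2.52]. Speed limits (rad/s): [1.89, 1.89, 2.39, 2.39, 3.01, 3.01, 3.01].

## Interface

Orientations are given as [roll, pitch, yaw] about the fixed x, y, z axes, in that order (R = Rz(yaw) Ry(pitch) Rx(roll)).
In Python, from workcell import bot gives the robot as it stands.
- The arm moves only by the shell command python3 -m crank 'ROWS' [FORCE]. ROWS is a JSON object of lists of equal length, an entry for each row: "travel": the shift along the world's x, y, z in cm, a list of three; "turn": the turn, a rotation vector about the world's x, y, z in degrees, a list of three; "gripper": the closure, from 0 (fully open) to 1 (shut). A call has exactly 5 rows; each row is the pose to reach, as a shift and turn from the pose commanded when the call began; what a row does not reach only later rows make up. A row lasts 1/10 s, in which the tool goes at most 50 mm and 8.59 degrees, less where a joint would pass 70% of its speed; a pose out of reach is approached as far as the arm can. A call with a gripper value outside its range is refused whole. The fingers move at their own pace and stop on an object; FORCE is the grip in N (left out, the last holds). Time passes only in rows, so rows that repeat a pose let the fingers close, or fill a call up. It gives the time, the measured TCP pose, the force, the opening and the grip force at its end, in the units of the state.
- bot.observe(): the state, without advancing time (a new reading comes with each control period).
- bot.grab_frame(name): name is "side" or "top"; returns a dict with "pixels" (480x640x3 uint8, red, green, blue), "fx", "fy", "cx", "cy" (pixels), "extrinsics" (4x4, takes a point from world to camera coordinates). Camera axes: x right, y down, z forward; pixel columns grow to the right and rows downward; lengths in m; the calibration is good to about 2 mm. A picture is of the moment at which its call begins. There is no depth.
- bot.job_done(): hands the job in; it is judged then, once.
The state is a dict: "clock": time; "qpos": joint angles; "qd": joint speeds; "joint_efforts": joint torques, N m; "position": TCP position; "tool_rot": TCP orientation; "force": force on the tool from outside, world axes, zero at the start; "moment": the same for the moment, N m; "grip_width": finger opening in m; "finger_force": force on a finger pad.
Only numpy, scipy, OpenCV 4.12 (cv2) and the standard library are available. Lean on these libraries where they do the work, as an engineer would, in place of code of your own. Each camera call takes 0.05 s, during which the arm holds its last target. There are 200 camera calls.

## Task

Get the spare objectives ready to be carried out: stand the two loose canisters in the rack beside the one already there, keeping them upright, so that the three make one row, then lock them in by threading the locking bar through the holes of both end plates, over the lids, until its cross pin rests against the end plate. Let go of the bar and leave the other things on the bench where they are.

Things in the scene. Friction and masses are not known exactly. Their poses are not given: they have to be found in the camera images.
- rack: Canister rack that does not shift, 132 (x) x 52 (y) x 90 (z) mm: aluminium tray between two upright white end plates, for three canisters in a row. Origin: centre of its underside, on the bench; x along the row, roughly away from the robot; z up. Floor 6 mm above the bench, 120 mm clear between the plates; side rails 40 mm apart inside, tops 24 mm above the bench, so grip canisters across the row.
- bore_near (a point): Centre of the hole on the outer face of the end plate nearer to the robot (rack frame: -66, 0, 72 mm). Both plates are 6 mm thick, 90 mm high, with one round 15 mm through hole, slightly chamfered; the two holes share one axis, parallel to the rack's x axis, 72 mm above the bench. The bar passes 4 mm above the canisters' lids.
- bore_far (a point): Centre of the hole on the outer face of the far end plate (rack frame: 66, 0, 72 mm).
- place_near (a point): Point on the tray floor at the centre of the place nearest to the robot (rack frame: -39, 0, 6 mm); empty at the start.
- place_mid (a point): Point on the tray floor at the centre of the middle place (rack frame: 0, 0, 6 mm); empty at the start.
- can_a: Loose canister of a spare objective, standing on the bench: amber-tinted cylinder of 34 mm diameter with a black screw lid of 36.4 mm diameter (lid from 40 to 56 mm height), 56 mm high, 50 g. Origin: centre of its underside; z up along its axis.
- can_b: A second, identical loose canister on the bench, to the left of can_a; same origin and axes. A microscope taller than the gripper stands some 30 mm behind the loose canisters: lift them straight up and carry them round its left front, over the open bench between robot and rack, not straight across.
- can_far: The identical canister that stands in the rack from the start, in its far place, and stays in the rack; same origin and axes.
- bar: Locking bar, lying level, left of the rack: bare-metal rod, 12 mm diameter, 178 mm long, 70 g, with a cross pin (8 mm diameter, 36 mm long) through it as its stop. Origin: on the rod's axis at the cross pin's face towards the tip. x axis along the rod to the tip, 138 mm from the origin; the cross pin lies along y, x from -8 to 0 mm; behind it the rod goes on as a grip, to x = -40 mm.
- bar_tip (a point): Centre of the bar's tip end (bar frame: 138, 0, 0 mm). The last 6 mm taper from 12 to 7 mm diameter.
- bar_grip (a point): Point on the bar's axis in the middle of the free tail behind the cross pin (bar frame: -24, 0, 0 mm): pinch the rod here, from above, across the rod.
- lab_timer: Bystander: white lab timer, 64 x 68 x 18 mm, lying on the bench right of the loose canisters.
- petri_sand: Bystander: flat round clear dish, 90 mm diameter, 15 mm high.
- dust_cap: Bystander: small black round cap, 34 mm diameter, 14 mm high, between the rack and the robot.
Things that resemble listed ones, but are neither listed nor needed, are in the scene too. Leave any yellow look-alike of the can_far alone.

How it is judged:
On the way, in this order (a step that is already met when the one before it is completed fails the run):
1. All three canisters stand upright on the tray floor, in one row between the end plates (x of can_a in the frame of rack between -0.044 and 0.044 m and y of can_a in the frame of rack between -0.006 and 0.006 m and z of can_a in the frame of rack between 0.002 and 0.01 m and angle between each of can_a, can_b, can_far's own z axis and vertical below 0.08 rad and x of can_b in the frame of rack between -0.044 and 0.044 m and y of can_b in the frame of rack between -0.006 and 0.006 m and z of can_b in the frame of rack between 0.002 and 0.01 m and x of can_far in the frame of rack between -0.044 and 0.044 m and y of can_far in the frame of rack between -0.006 and 0.006 m and z of can_far in the frame of rack between 0.002 and 0.01 m), for 0.2 s.
2. The bar's tip has come through one end plate's hole and is over the row, between the plates (all of step 1 and y of bar_tip in the frame of rack between -0.008 and 0.008 m and z of bar_tip in the frame of rack between 0.064 and 0.08 m and x of bar_tip in the frame of rack between -0.055 and 0.055 m), for 0.05 s.
At the end, for the whole second after the job is handed in: All three canisters upright (0.08 rad) on the tray floor in one row, within 6 mm of the centre line; the bar in both holes, tip out past one plate, cross pin within 4 mm of the other plate's outer face (either end may be used); all released and at rest (under 0.02 m/s) (all of step 1 and ((x of bar in the frame of rack between -0.07 and -0.063 m and x of bar_tip in the frame of rack above 0.067 m) or (x of bar in the frame of rack between 0.063 and 0.07 m and x of bar_tip in the frame of rack below -0.067 m)) and angle between the x axis of bar and the x axis of rack, either way round below 0.06 rad and y of bar_tip in the frame of rack between -0.004 and 0.004 m and z of bar_tip in the frame of rack between 0.068 and 0.076 m and y of bar in the frame of rack between -0.004 and 0.004 m and z of bar in the frame of rack between 0.068 and 0.076 m and linear speed of each of bar, can_a, can_b, can_far below 0.02 m/s); the robot touches nothing.
It fails at once if A bystander (timer, dish or cap) is pushed more than 30 mm (distance of any of lab_timer, petri_sand, dust_cap from where it was at the start of the episode above 0.03 m).
It fails at once if A canister is tipped over (angle between any of can_a, can_b, can_far's own z axis and vertical above 0.8 rad).
It also fails if it takes over 72 s, if anything falls off the work surface, if the arm or the gripper's body presses on something with over 40 N, if the wrist force passes 120 N, or if a joint passes its speed limit or range.

## Working session

There is one attempt and no reset: what is moved stays moved. The work goes in short steps, Python scripts to look and compute and a shell command to move; the robot and the scene stay as the last step left them, time stands still between calls to the robot, and variables do not carry over. Pictures are saved under pics/ and viewed, at most 10 in all, crops included, and the job is handed in when it is done.

```bash
mkdir -p pics; ls
python3 - <<'E'
from workcell import bot
import cv2,numpy as np
s=bot.observe();print({k:np.round(v,3).tolist() for k,v in s.items()})
for n in("side","top"):
    f=bot.grab_frame(n);cv2.imwrite(f"pics/{n}0.png",f["pixels"][:,:,::-1]);print(n,f["fx"],f["fy"],f["cx"],f["cy"],np.round(f["extrinsics"],4).tolist())
E
```

```text
pics
{'clock': 0.0, 'qpos': [1.039, 0.522, -0.036, 1.6, 0.021, 1.021, -0.113], 'qd': [-0.0, -0.001, -0.002, 0.001, 0.001, 0.0, -0.0], 'joint_efforts': [0.0, -92.711, 1.98, -36.993, 0.018, 0.008, -0.0], 'position': [0.278, -0.559, 0.231], 'tool_rot': [-3.141, 0.0, 0.462], 'force': [0.629, 0.605, -0.559], 'moment': [-0.048, 0.033, 0.029], 'finger_force': 0.0, 'grip_width': 0.085}
side 475.03773738470534 475.03773738470534 322.0439104597291 243.39740959121445 [[-0.8463, -0.5327, -0.0086, 0.5931], [-0.2716, 0.4453, -0.8532, 0.1597], [0.4583, -0.7197, -0.5215, 0.8164], [0.0, 0.0, 0.0, 1.0]]
top 622.1663307187663 622.1663307187663 320.7340813277144 237.26984288479213 [[0.0069, -0.9999, 0.0143, 0.1612], [-0.9984, -0.0076, -0.0556, 0.591], [0.0557, -0.0139, -0.9983, 1.4467], [0.0, 0.0, 0.0, 1.0]]
```

View pics/side0.png

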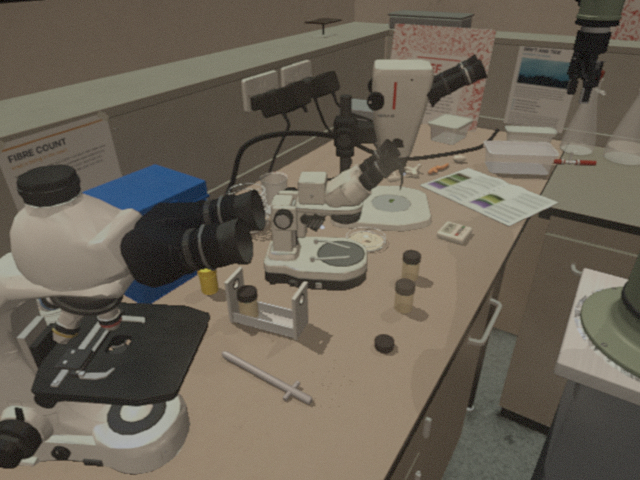

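View pics/top0.png

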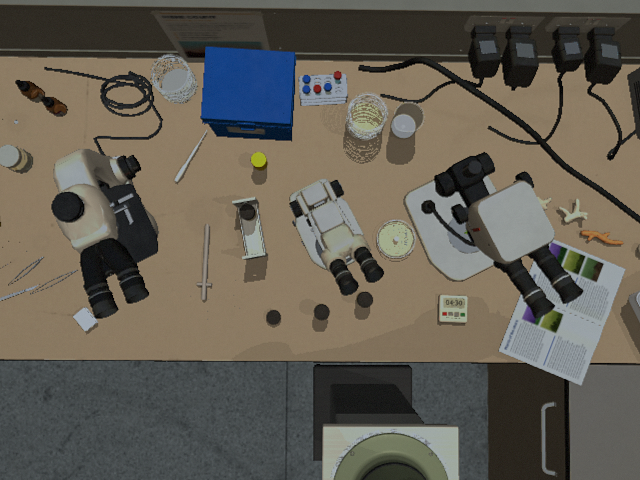

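The side view shows the loose canisters at (411,265) and (404,296), the dust cap at (384,344), the rack near (268,305) and the bar from (225,355) to (310,400). The top view shows can_b at (321,312), can_a at (364,300), the rack from (245,202) to (257,257) and the bar from (207,227) to (205,298).

Things that could be confused:
- **Canisters:** the top view has black rounds at (321,312) and (364,300), which are the canisters. The flat one at (274,317) is the dust cap, and the yellow one at (259,160) is the look-alike. The black lid at (248,212) is can_far.
- **Bar:** the rod with the cross pin at (205,283) is the bar. The white stick at (190,155) is a pipette.

I'll check these choices in close crops.

Run:
```python
import cv2,numpy as np
t=cv2.imread("pics/top0.png");s=cv2.imread("pics/side0.png")
cv2.imwrite("pics/tc.png",cv2.resize(t[190:330,190:390],None,fx=4,fy=4,interpolation=cv2.INTER_CUBIC))
cv2.imwrite("pics/sc.png",cv2.resize(s[240:410,215:427],None,fx=3.5,fy=3.5,interpolation=cv2.INTER_CUBIC))
```

```text
(no output)
```

View pics/tc.png

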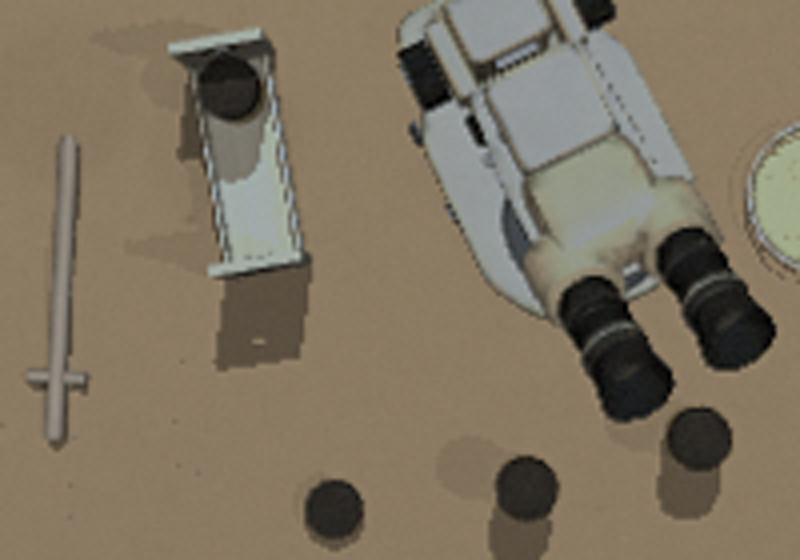

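View pics/sc.png

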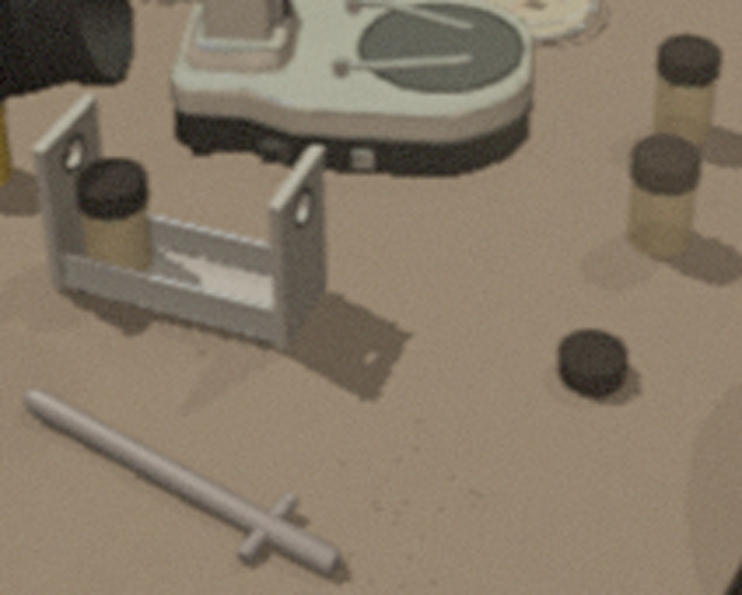

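The crops confirm the choice: two amber canisters with black lids, the flat dust cap at crop (334,508), can_far in the rack and the bar with its cross pin. Next I'll fit their poses.

```bash
cat > h.py <<'E'
import cv2,numpy as np
from scipy.optimize import least_squares
from scipy.spatial.transform import Rotation as R
from workcell import bot
def proj(f,P):
    E=f["extrinsics"];c=np.atleast_2d(P)@E[:3,:3].T+E[:3,3]
    return np.c_[f["fx"]*c[:,0]/c[:,2]+f["cx"],f["fy"]*c[:,1]/c[:,2]+f["cy"]]
def lid(f,x,y,z0=0.):
    a=np.linspace(0,2*np.pi,60);p=np.concatenate([np.c_[x+.0182*np.cos(a),y+.0182*np.sin(a),0*a+z0+z] for z in(.04,.056)])
    h=cv2.convexHull(proj(f,p).astype(np.float32));m=cv2.moments(h);return np.array([m["m10"],m["m01"]])/m["m00"]
def dark(f,near,th=62,r=16):
    g=f["pixels"].max(2);x,y=np.int32(near);n,l,st,c=cv2.connectedComponentsWithStats((g[y-r:y+r+1,x-r:x+r+1]<th).astype(np.uint8))
    i=l[r,r];return c[i]+[x-r,y-r],st[i,4]
def can(F,near,th=62,z0=0.):
    d={n:dark(F[n],near[n],th) for n in near}
    r=least_squares(lambda p:np.concatenate([lid(F[n],*p,z0)-d[n][0] for n in near]),[.5,.1],x_scale=.1)
    return r.x,np.round(r.fun,2),[d[n][1] for n in near]
def pts(F,obj,obs,p0,fn):  # obs: list (cam, local point, pixel)
    r=least_squares(lambda p:np.concatenate([(proj(F[c],fn(p,np.array(l)))-px).ravel() for c,l,px in obs]),p0,loss="soft_l1",x_scale=.1)
    print(obj,np.round(r.x,4),[(c[0],np.round(proj(F[c],fn(r.x,np.array(l)))[0]-px,1).tolist()) for c,l,px in obs]);return r.x
E
cat > m1.py <<'E'
from h import *
F={n:bot.grab_frame(n) for n in("side","top")}
T=lambda u,v:np.array([190+(u+.5)/4-.5,190+(v+.5)/4-.5]);S=lambda u,v:np.array([215+(u+.5)/3.5-.5,240+(v+.5)/3.5-.5])
for n,t,s in(("a",T(699,438),S(690,62)),("b",T(527,488),S(665,165)),("far",T(230,87),S(113,188))):
    print(n,can(F,{"top":t,"side":s}),can(F,{"top":t})[0],can(F,{"side":s})[0])
print("timer/cap px", [f for f in ()])
rk=lambda p,l:np.array([p[0],p[1],0])+R.from_euler("z",p[2]).apply(l)
t="top";s="side";H=.09
o=[(t,(.066,.026,H),T(170,46)),(t,(.066,-.026,H),T(261,29)),(t,(-.066,.026,H),T(209,276)),(t,(-.066,-.026,H),T(306,261)),(t,(-.06,.026,H),T(208,266)),(t,(-.06,-.026,H),T(303,252))]
o2=[(s,(-.066,0,.072),S(304,209)),(s,(.06,0,.072),S(73,153)),(s,(-.066,.026,0),S(288,346)),(s,(-.066,-.026,H),S(325,148)),(s,(.06,-.026,H),S(97,96))]
for q in(o,o2,o+o2): pts(F,"rack",q,[.6,.25,.1],rk)
br=lambda p,l:np.array(p[:3])+R.from_euler("zy",p[3:]).apply(l)
ob=[(t,(.138,0,0),T(68,137)),(t,(-.04,0,0),T(55,442)),(t,(-.004,.018,0),T(28,378)),(t,(-.004,-.018,0),T(88,381)),
(s,(.138,0,0),S(33,400)),(s,(-.04,0,0),S(335,563)),(s,(-.004,-.018,0),S(290,499)),(s,(-.004,.018,0),S(245,553))]
pts(F,"bar",ob,[.5,.35,.006,0,0],br)
E
python3 m1.py
```

```text
a (array([0.44772418, 0.06581957]), array([-0.29, -0.5 ,  0.54, -0.09]), [np.int32(201), np.int32(1021)]) [0.44658793 0.06514083] [0.44850541 0.06670385]
b (array([0.41948266, 0.1639362 ]), array([-0.17, -0.73,  0.58,  0.17]), [np.int32(190), np.int32(1089)]) [0.41782095 0.16354082] [0.4205984  0.16400436]
far (array([0.6516364, 0.3339341]), array([ 1.09, -0.25, -0.46,  1.32]), [np.int32(276), np.int32(883)]) [0.65104157 0.3364284 ] [0.65344476 0.33049788]
timer/cap px []
rack [0.6055 0.3271 0.1882] [('t', [-0.0, -0.2]), ('t', [0.2, -0.1]), ('t', [0.5, 0.5]), ('t', [-0.7, -0.0]), ('t', [0.3, 0.3]), ('t', [-0.4, -0.4])]
rack [0.6053 0.3307 0.1936] [('s', [0.1, -0.6]), ('s', [0.3, -0.1]), ('s', [-0.0, 2.4]), ('s', [-0.2, -0.4]), ('s', [-0.2, -0.1])]
rack [0.606  0.3285 0.1932] [('t', [-0.8, -0.4]), ('t', [-0.6, -0.4]), ('t', [0.0, 0.3]), ('t', [-1.2, -0.3]), ('t', [-0.2, 0.1]), ('t', [-0.9, -0.7]), ('s', [0.5, -1.4]), ('s', [0.9, -0.9]), ('s', [0.4, 1.5]), ('s', [0.2, -1.2]), ('s', [0.3, -0.8])]
bar [ 0.4821  0.4393  0.005  -0.0338  0.0206] [('t', [0.5, 0.1]), ('t', [-0.4, -0.7]), ('t', [-0.5, -0.4]), ('t', [-0.2, -0.5]), ('s', [-0.5, -0.1]), ('s', [0.9, -0.2]), ('s', [1.4, 0.1]), ('s', [-0.2, 0.3])]
```

```bash
sed -i 's/^def can(F,near,th=62/def can(F,near,th={"top":62,"side":80}/; s/dark(F\[n\],near\[n\],th)/dark(F[n],near[n],th[n])/' h.py
python3 - <<'E'
from h import *
F={n:bot.grab_frame(n) for n in("side","top")}
T=lambda u,v:np.array([190+(u+.5)/4-.5,190+(v+.5)/4-.5]);S=lambda u,v:np.array([215+(u+.5)/3.5-.5,240+(v+.5)/3.5-.5])
for n,t,s in(("a",T(699,438),S(690,62)),("b",T(527,488),S(665,165)),("far",T(230,87),S(113,188))):
  print(F["side"]["pixels"][tuple(np.int32(s)[::-1])],F["top"]["pixels"][tuple(np.int32(t)[::-1])])
  for ts in (65,80,90): 
    th={"top":55,"side":ts};print(n,ts,can(F,{"top":t,"side":s},th),can(F,{"top":t},th)[0],can(F,{"side":s},th)[0])
E
```

```text
[69 59 52] [45 42 38]
a 65 (array([0.44752564, 0.06574247]), array([-0.19, -0.37,  0.64, -0.05]), [np.int32(195), np.int32(1005)]) [0.44667753 0.06530948] [0.44854924 0.06658369]
a 80 (array([0.44742452, 0.06646608]), array([-0.5 , -0.33,  0.35, -0.43]), [np.int32(195), np.int32(202)]) [0.44667753 0.06530948] [0.4473964  0.06830096]
a 90 (array([0.44729632, 0.06632028]), array([-0.44, -0.27,  0.32, -0.37]), [np.int32(195), np.int32(217)]) [0.44667753 0.06530948] [0.44730095 0.06791262]
[83 74 63] [46 44 39]
b 65 (array([0.41941538, 0.1639405 ]), array([-0.24, -0.66,  0.62,  0.19]), [np.int32(185), np.int32(1089)]) [0.4179207  0.16337553] [0.4205984  0.16400436]
b 80 (array([0.41968965, 0.16361451]), array([-0.1 , -0.78,  0.6 ,  0.48]), [np.int32(185), np.int32(976)]) [0.4179207  0.16337553] [0.42121702 0.16281792]
b 90 (array([0.41824515, 0.16435468]), array([-0.43, -0.15,  0.29, -0.36]), [np.int32(185), np.int32(266)]) [0.4179207  0.16337553] [0.41825498 0.16564962]
[62 55 50] [44 38 35]
far 65 (array([0.64985765, 0.33503142]), array([ 0.76, -0.11, -0.13,  0.77]), [np.int32(246), np.int32(251)]) [0.64958045 0.33676114] [0.65111687 0.33316304]
far 80 (array([0.65185407, 0.33495878]), array([ 0.8 , -0.98,  0.23,  1.71]), [np.int32(246), np.int32(351)]) [0.64958045 0.33676114] [0.65545511 0.33130097]
far 90 (array([0.65348805, 0.33637034]), array([ 0.19, -1.69,  1.1 ,  1.69]), [np.int32(246), np.int32(462)]) [0.64958045 0.33676114] [0.65840671 0.33358558]
```

can_b is at (0.418,0.164), can_a at (0.447,0.066), and the rack at (0.606,0.329) with yaw 0.191. I'm moving now, along the open bench front to above can_b. Once there I'll check the microscope clearance in the side image.

```bash
python3 -m crank '{"travel":[[0.5,4,0],[1,8,0],[1.5,12,0],[2,16,0],[2.5,20,0]],"turn":[[0,0,-3],[0,0,-6],[0,0,-9],[0,0,-12],[0,0,-15.5]],"gripper":[0,0,0,0,0]}'
python3 -m crank '{"travel":[[1,4,0],[2,7.5,0],[3,11.5,0],[5,15,0],[7,18.5,0]],"turn":[[0,0,0],[0,0,0],[0,0,0],[0,0,0],[0,0,0]],"gripper":[0,0,0,0,0]}'
python3 -m crank '{"travel":[[1.2,4.5,0],[2.2,9,0],[3,13.5,0],[3.3,18,0],[3.5,22.5,0]],"turn":[[0,0,0],[0,0,0],[0,0,0],[0,0,0],[0,0,0]],"gripper":[0,0,0,0,0]}'
python3 -m crank '{"travel":[[0.2,4,0],[0.6,8,0],[1,11.4,0],[1,11.4,0],[1,11.4,0]],"turn":[[0,0,0],[0,0,0],[0,0,0],[0,0,0],[0,0,0]],"gripper":[0,0,0,0,0]}'
python3 - <<'E'
from h import *
F={n:bot.grab_frame(n) for n in("side","top")}
a=cv2.resize(F["side"]["pixels"][100:340,200:440,::-1],(600,600),interpolation=cv2.INTER_CUBIC)
cv2.imwrite("pics/s1.png",a)
E
```

```text
clock: 0.8
position: [0.3034, -0.358, 0.2313]
tool_rot: [3.141, -0.0, 0.189]
force: [0.8, 0.8, -0.2]
grip_width: 0.0855
finger_force: 0.0
clock: 1.3
position: [0.3739, -0.1731, 0.2316]
tool_rot: [3.141, -0.001, 0.191]
force: [1.2, -1.2, 0.4]
grip_width: 0.0849
finger_force: 0.0
clock: 1.8
position: [0.4084, 0.0523, 0.2315]
tool_rot: [3.142, -0.001, 0.191]
force: [0.2, -0.0, -0.0]
grip_width: 0.0851
finger_force: 0.0
clock: 2.3
position: [0.4183, 0.1648, 0.2311]
tool_rot: [3.142, 0.0, 0.193]
force: [0.6, -0.4, -0.5]
grip_width: 0.0854
finger_force: 0.0
```

View pics/s1.png

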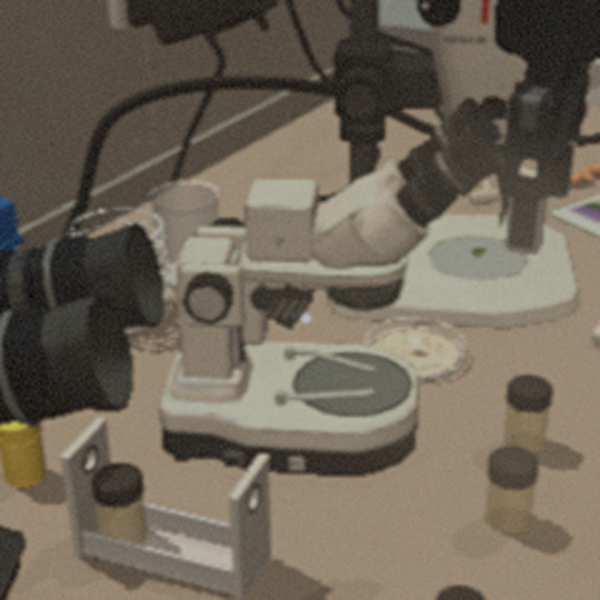

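The side crop shows the gripper standing over the canisters. The microscope eyepiece end is at crop (485,120), which is side px (394,148), clear of the gripper. I'll triangulate the eyepieces, then pick can_b.

```bash
python3 - <<'E'
from h import *
F={n:bot.grab_frame(n) for n in("side","top")}
for s,t in(((394,148),(350,289)),((394,142),(373,277)),((394,148),(373,277))):
    r=least_squares(lambda p:np.r_[(proj(F["side"],p)-s).ravel(),(proj(F["top"],p)-t).ravel()],[.5,.1,.15]);print(np.round(r.x,3),np.round(r.fun,1))
E
python3 -m crank '{"travel":[[0,0,-4.1],[0,0,-8.2],[0,0,-12.3],[0,0,-16.4],[0,0,-20.4]],"turn":[[0,0,0],[0,0,0],[0,0,0],[0,0,0],[0,0,0]],"gripper":[0,0,0,0,0]}' 
python3 -m crank '{"travel":[[0,0,0],[0,0,0],[0,0,0],[0,0,0],[0,0,0]],"turn":[[0,0,0],[0,0,0],[0,0,0],[0,0,0],[0,0,0]],"gripper":[0.3,0.6,0.7,0.8,0.9]}' 40
python3 -m crank '{"travel":[[0,0,0],[0,0,0],[0,0,0],[0,0,0],[0,0,0]],"turn":[[0,0,0],[0,0,0],[0,0,0],[0,0,0],[0,0,0]],"gripper":[0.9,0.9,0.9,0.9,0.9]}'
```

```text
[0.479 0.114 0.284] [ 1.4  0.  -0.7 -1.5]
[0.501 0.069 0.277] [ 0.7  0.  -0.3 -0.7]
[0.501 0.067 0.265] [ 0.6  0.  -0.3 -0.6]
clock: 3.0
position: [0.4186, 0.1636, 0.026]
tool_rot: [-3.141, -0.0, 0.19]
force: [1.3, 1.0, -0.3]
grip_width: 0.0853
finger_force: 0.0
clock: 3.5
position: [0.4198, 0.1647, 0.0294]
tool_rot: [-3.141, -0.004, 0.191]
force: [-1.1, -1.3, 11.8]
grip_width: 0.0355
finger_force: 38.6
clock: 4.0
position: [0.4198, 0.1647, 0.0294]
tool_rot: [-3.141, -0.004, 0.191]
force: [-1.4, -0.7, 11.9]
grip_width: 0.0351
finger_force: 38.6
```

```bash
python3 -m crank '{"travel":[[0,0,4],[0,0,8],[0,1,11.5],[0,5,11.5],[0,9,11.5]],"turn":[[0,0,0],[0,0,0],[0,0,0],[0,0,0],[0,0,0]],"gripper":[0.9,0.9,0.9,0.9,0.9]}'
python3 -m crank '{"travel":[[2,3.5,0],[5.5,5.5,0],[9.5,7,0],[13.5,7.5,0],[16,7.5,0]],"turn":[[0,0,0],[0,0,0],[0,0,0],[0,0,0],[0,0,0]],"gripper":[0.9,0.9,0.9,0.9,0.9]}'
python3 -m crank '{"travel":[[2.8,0,0],[2.8,0,0],[2.8,0,0],[2.8,0,0],[2.8,0,0]],"turn":[[0,0,0],[0,0,0],[0,0,0],[0,0,0],[0,0,0]],"gripper":[0.9,0.9,0.9,0.9,0.9]}'
python3 - <<'E'
from h import *
F={n:bot.grab_frame(n) for n in("side","top")}
a=cv2.resize(F["side"]["pixels"][180:360,200:360,::-1],(533,600),interpolation=cv2.INTER_CUBIC)
b=cv2.resize(F["top"]["pixels"][190:280,215:285,::-1],(267*2//2,343),interpolation=cv2.INTER_CUBIC)
c=np.zeros((600,800,3),np.uint8);c[:600,:533]=a;c[:343,533:800]=b;cv2.imwrite("pics/s2.png",c)
np.save("f2.npy",F,allow_pickle=True)
E
```

```text
clock: 4.5
position: [0.4198, 0.2551, 0.1455]
tool_rot: [-3.14, -0.005, 0.188]
force: [0.5, 0.2, -1.4]
grip_width: 0.0353
finger_force: 40.4
clock: 5.0
position: [0.5811, 0.3297, 0.1444]
tool_rot: [-3.14, -0.003, 0.191]
force: [-0.7, 0.1, -0.8]
grip_width: 0.0352
finger_force: 40.4
clock: 5.5
position: [0.6059, 0.3297, 0.1432]
tool_rot: [-3.141, -0.001, 0.192]
force: [0.4, -0.1, -0.6]
grip_width: 0.0351
finger_force: 40.4
```

View pics/s2.png

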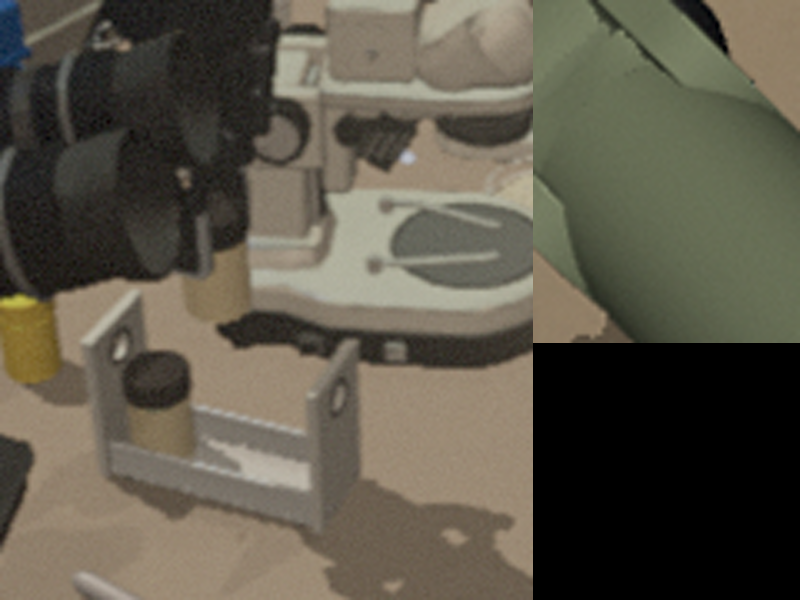

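The side crop shows can_b held upright above the rack, with its bottom rim at crop (218,322) and its body edges at 184 and 252. The arm hides the top view.

Run:
```python
from h import *
f=bot.grab_frame("side");k=1/3.3333
z=.1138
def sil(p):
    a=np.linspace(0,2*np.pi,90);q=proj(f,np.c_[p[0]+.017*np.cos(a),p[1]+.017*np.sin(a),0*a+z]);return q
def res(p):
    q=sil(p);return [q[:,0].min()-(200+184*k),q[:,0].max()-(200+252*k),q[:,1].max()-(180+322*k)]
r=least_squares(res,[.606,.33],x_scale=.1,diff_step=1e-4);print(r.x,r.fun,res([.606,.33]))
rot=R.from_euler("z",.191)
c,s=np.cos(.191),np.sin(.191)
for rk in([.6055,.3288],):
  d=r.x-rk;print("local",c*d[0]+s*d[1],-s*d[0]+c*d[1])
# side-frame only local rack
d=r.x-np.array([.6053,.3307]);print("side-only local",c*d[0]+s*d[1],-s*d[0]+c*d[1])
```

```text
[0.6037385  0.33049969] [ 0.00848714 -0.00851926  0.00052699] [np.float64(-0.8584049232780728), np.float64(-0.9072245317713623), np.float64(-0.5664691882092256)]
local -0.0014067943140994939 0.0020031804989247763
side-only local -0.0015711288658242408 9.976405602282648e-05
```

```bash
python3 -m crank '{"travel":[[0.2,0,-2],[0.2,0,-4],[0.2,0,-6],[0.2,0,-7.5],[0.2,0,-8.5]],"turn":[[0,0,0],[0,0,0],[0,0,0],[0,0,0],[0,0,0]],"gripper":[0.9,0.9,0.9,0.9,0.9]}'
python3 -m crank '{"travel":[[0,0,-0.6],[0,0,-1.2],[0,0,-1.8],[0,0,-2.1],[0,0,-2.1]],"turn":[[0,0,0],[0,0,0],[0,0,0],[0,0,0],[0,0,0]],"gripper":[0.9,0.9,0.9,0.9,0.9]}'
python3 -m crank '{"travel":[[0,0,-0.1],[0,0,-0.2],[0,0,-0.3],[0,0,-0.3],[0,0,-0.3]],"turn":[[0,0,0],[0,0,0],[0,0,0],[0,0,0],[0,0,0]],"gripper":[0.9,0.9,0.9,0.9,0.9]}'
```

```text
clock: 6.15
position: [0.608, 0.3294, 0.0562]
tool_rot: [3.141, 0.001, 0.191]
force: [0.8, -0.3, -1.2]
grip_width: 0.0349
finger_force: 40.4
clock: 6.65
position: [0.6084, 0.3294, 0.0361]
tool_rot: [3.142, 0.0, 0.191]
force: [-0.6, 0.4, -0.3]
grip_width: 0.0354
finger_force: 40.4
clock: 7.15
position: [0.6092, 0.3298, 0.0354]
tool_rot: [-3.141, -0.002, 0.191]
force: [-6.3, -3.1, 23.5]
grip_width: 0.0353
finger_force: 42.4
```

```bash
python3 -m crank '{"travel":[[0,0,0.2],[0,0,0.2],[0,0,0.2],[0,0,0.2],[0,0,0.2]],"turn":[[0,0,0],[0,0,0],[0,0,0],[0,0,0],[0,0,0]],"gripper":[0.9,0.5,0.45,0.4,0.4]}'
python3 -m crank '{"travel":[[0,0,1],[0,0,4],[0,0,8],[0,0,11],[0,0,11]],"turn":[[0,0,0],[0,0,0],[0,0,0],[0,0,0],[0,0,0]],"gripper":[0.4,0.4,0.3,0,0]}'
python3 -m crank '{"travel":[[-4,0,2],[-8,-1,4],[-12,-3,7],[-16,-6.5,9],[-18,-11,9]],"turn":[[0,0,0],[0,0,0],[0,0,0],[0,0,0],[0,0,0]],"gripper":[0,0,0,0,0]}'
python3 - <<'E'
from h import *
F={n:bot.grab_frame(n) for n in("side","top")}
a=cv2.resize(F["side"]["pixels"][230:350,210:370,::-1],(533,400),interpolation=cv2.INTER_CUBIC)
b=cv2.resize(F["top"]["pixels"][190:280,215:282,::-1],(267,360),interpolation=cv2.INTER_CUBIC)
c=np.zeros((400,800,3),np.uint8);c[:,:533]=a;c[:360,533:800]=b;cv2.imwrite("pics/s3.png",c)
E
```

```text
clock: 7.65
position: [0.6084, 0.3294, 0.0351]
tool_rot: [3.142, 0.0, 0.191]
force: [-0.7, -0.2, 0.2]
grip_width: 0.0515
finger_force: 0.0
clock: 8.15
position: [0.6103, 0.3307, 0.1507]
tool_rot: [-3.139, -0.007, 0.191]
force: [1.6, 0.5, 0.6]
grip_width: 0.0845
finger_force: 0.0
clock: 8.65
position: [0.4304, 0.2277, 0.2367]
tool_rot: [-3.14, -0.003, 0.195]
force: [1.5, -0.5, 0.8]
grip_width: 0.0853
finger_force: 0.0
```

View pics/s3.png

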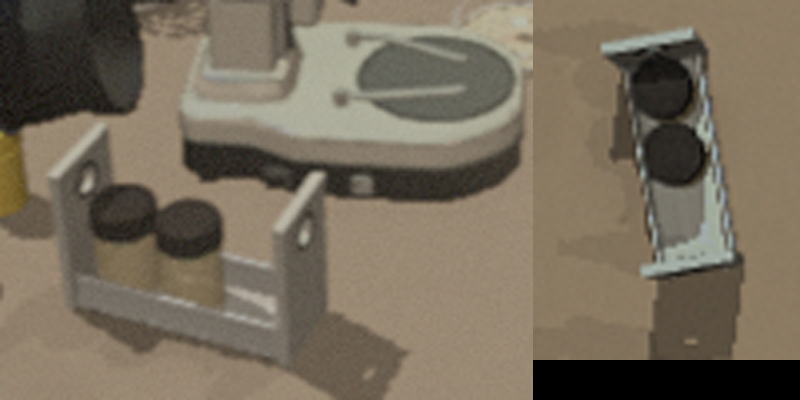

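Both canisters stand upright in the rack, with lids at top-crop (662,86) and (674,153). The near place is free. For can_a I'll yaw 16° more, so the gripper lies parallel to the eyepieces, and grip 5 mm toward the robot.

```bash
python3 -m crank '{"travel":[[-2.8,-4,0],[-2.8,-8,0],[-2.6,-12,0],[-1,-15,0],[1.5,-15.5,0]],"turn":[[0,0,4],[0,0,8],[0,0,12],[0,0,16],[0,0,16]],"gripper":[0,0,0,0,0]}'
python3 -m crank '{"travel":[[0,0,-1],[0,0,-2],[0,0,-3],[0,0,-4],[0,0,-5]],"turn":[[0,0,0],[0,0,0],[0,0,0],[0,0,0],[0,0,0]],"gripper":[0,0,0,0,0]}'
python3 - <<'E'
from h import *
F={n:bot.grab_frame(n) for n in("side","top")}
a=cv2.resize(F["side"]["pixels"][60:300,280:460,::-1],(450,600),interpolation=cv2.INTER_CUBIC)
b=cv2.resize(F["top"]["pixels"][220:340,310:427,::-1],(350,360),interpolation=cv2.INTER_CUBIC)
c=np.zeros((600,800,3),np.uint8);c[:,:450]=a;c[:360,450:800]=b;cv2.imwrite("pics/s4.png",c)
E
```

```text
clock: 9.25
position: [0.4473, 0.0681, 0.2352]
tool_rot: [3.14, 0.001, 0.47]
force: [-0.3, 0.7, 0.9]
grip_width: 0.085
finger_force: 0.0
clock: 9.75
position: [0.447, 0.0721, 0.1839]
tool_rot: [-3.141, 0.0, 0.471]
force: [0.2, 0.7, 0.3]
grip_width: 0.0853
finger_force: 0.0
```

View pics/s4.png

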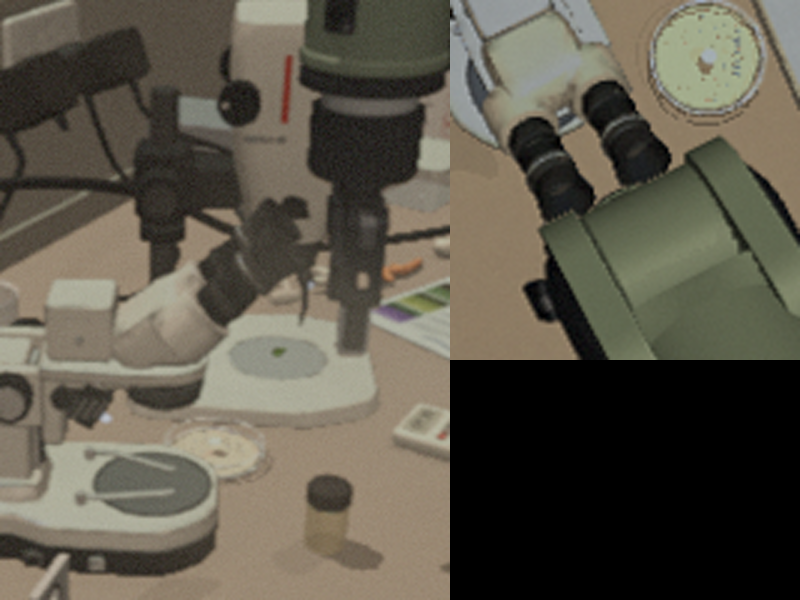

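The side view shows fingertips at crop (350,355), the black flange at y 95–180 and the green wrist above it. The eyepiece tips are at (285,205). In the top crop the wrist outline just meets the eyepieces at (575,210) and (645,170). I'll compute the heights and clearances before going lower.

Run:
```python
from h import *
F={n:bot.grab_frame(n) for n in("side","top")};s=bot.observe();p=s["position"];print(p)
for z in(.184,.22,.257,.3,.33,.36,.4,.44): 
    q=proj(F["side"],[p[0],p[1],z])[0];print(z,np.round((q-[280,60])*2.5))
# wrist edge plane: top-crop line pts (545,230),(690,140) at heights; eyepiece ends at .28
d=np.array([np.cos(.471),np.sin(.471)])
def inv(px,z,f=F["top"]):
    return least_squares(lambda v:(proj(f,[v[0],v[1],z])-px).ravel(),[.5,.1],x_scale=.1).x
C=lambda u,v:np.array([310+(u-450)/3,220+v/3])
for z in(.36,.4,.45,.5): print("wrist edge",z,[np.round((inv(C(*c),z)-p[:2])@d,4) for c in((545,230),(690,140))])
for z in(.25,.27,.29): print("eyep",z,[np.round((inv(C(*c),z)-p[:2])@d,4) for c in((575,215),(650,180))])
```

```text
[0.44720218 0.07189973 0.18465071]
0.184 [343. 341.]
0.22 [347. 295.]
0.257 [353. 247.]
0.3 [359. 187.]
0.33 [363. 144.]
0.36 [368.  99.]
0.4 [375.  35.]
0.44 [382. -31.]
wrist edge 0.36 [np.float64(0.0429), np.float64(0.0519)]
wrist edge 0.4 [np.float64(0.0451), np.float64(0.0538)]
wrist edge 0.45 [np.float64(0.048), np.float64(0.0563)]
wrist edge 0.5 [np.float64(0.0508), np.float64(0.0587)]
eyep 0.25 [np.float64(0.0365), np.float64(0.0349)]
eyep 0.27 [np.float64(0.0377), np.float64(0.0361)]
eyep 0.29 [np.float64(0.0388), np.float64(0.0372)]
```

The wrist would overlap the eyepieces lower down, since it reaches about 50 mm ahead of the TCP and they start at about 38 mm. I'll lean the tool back 8° about the finger line. The pads stay parallel to the can axis, so the can stays upright, and I'll keep that lean until release.

```bash
python3 -m crank '{"travel":[[0,-0.2,0],[0,-0.4,0],[0,-0.6,0],[0,-0.6,0],[0,-0.6,0]],"turn":[[1.8,-3.6,0],[3.6,-7.1,0],[3.6,-7.1,0],[3.6,-7.1,0],[3.6,-7.1,0]],"gripper":[0,0,0,0,0]}'
python3 -m crank '{"travel":[[0,0,-1.5],[0,0,-3],[0,0,-4.5],[0,0,-6],[0,0,-7.5]],"turn":[[0,0,0],[0,0,0],[0,0,0],[0,0,0],[0,0,0]],"gripper":[0,0,0,0,0]}'
python3 -c "
from h import *
F=bot.grab_frame('side');cv2.imwrite('pics/s5.png',cv2.resize(F['pixels'][100:300,290:470,::-1],(540,600)))"
```

```text
clock: 10.45
position: [0.4479, 0.066, 0.1851]
tool_rot: [3.141, -0.138, 0.471]
force: [-0.8, -0.1, 0.6]
grip_width: 0.0853
finger_force: 0.0
clock: 10.95
position: [0.4478, 0.0662, 0.1091]
tool_rot: [3.142, -0.138, 0.471]
force: [0.4, 0.1, -0.6]
grip_width: 0.0856
finger_force: 0.0
```

View pics/s5.png

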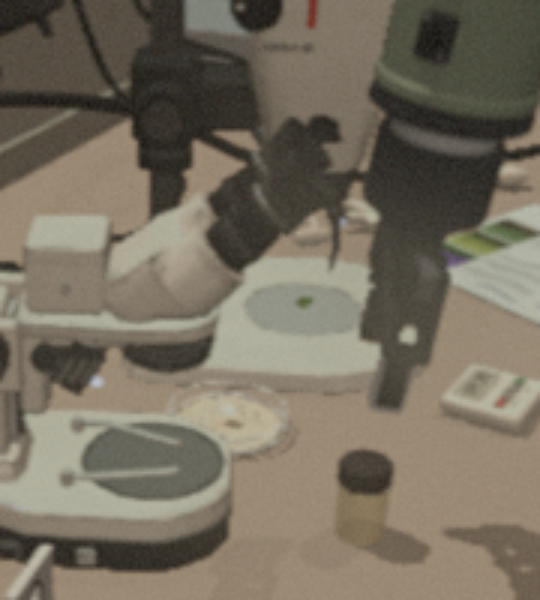

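The leaned tool is clear: the eyepiece tip at crop (320,140) is well left of the flange at (375,180). I'll descend and grasp.

```bash
python3 -m crank '{"travel":[[0,0,-2],[0,0,-4],[0,0,-6],[0,0,-7.6],[0,0,-8.2]],"turn":[[0,0,0],[0,0,0],[0,0,0],[0,0,0],[0,0,0]],"gripper":[0,0,0,0,0]}'
python3 -m crank '{"travel":[[0,0,0],[0,0,0],[0,0,0],[0,0,0],[0,0,0]],"turn":[[0,0,0],[0,0,0],[0,0,0],[0,0,0],[0,0,0]],"gripper":[0.3,0.6,0.7,0.8,0.9]}' 40
python3 -m crank '{"travel":[[0,0,0],[0,0,0.7],[0,0,1.5],[0,0,3],[0,0,5]],"turn":[[0,0,0],[0,0,0],[0,0,0],[0,0,0],[0,0,0]],"gripper":[0.9,0.9,0.9,0.9,0.9]}'
```

```text
clock: 11.5
position: [0.4473, 0.0663, 0.0265]
tool_rot: [3.141, -0.137, 0.472]
force: [0.8, -1.0, 0.2]
grip_width: 0.0855
finger_force: 0.0
clock: 12.0
position: [0.4479, 0.0658, 0.0284]
tool_rot: [3.141, -0.14, 0.47]
force: [-0.7, -0.4, 6.3]
grip_width: 0.0348
finger_force: 39.1
clock: 12.5
position: [0.4469, 0.0658, 0.0786]
tool_rot: [3.142, -0.138, 0.471]
force: [-0.1, -0.1, 0.4]
grip_width: 0.0348
finger_force: 40.0
```

```bash
python3 -m crank '{"travel":[[0,0,3.5],[0,0,6.6],[-3,0.5,6.6],[-4.5,4,6.6],[-4.5,8.5,6.6]],"turn":[[0,0,0],[0,0,0],[0,0,0],[0,0,0],[0,0,0]],"gripper":[0.9,0.9,0.9,0.9,0.9]}'
python3 -m crank '{"travel":[[1,4.5,0],[3,8.5,0],[6,12,0],[9.5,14.7,0],[13.5,16.5,0]],"turn":[[0,0,-4],[0,0,-8],[0,0,-12],[0,0,-16],[0,0,-16]],"gripper":[0.9,0.9,0.9,0.9,0.9]}'
python3 -m crank '{"travel":[[1.5,0.2,0],[3,0.5,0],[3,0.5,0],[3,0.5,0],[3,0.5,0]],"turn":[[0,0,0],[0,0,0],[0,0,0],[0,0,0],[0,0,0]],"gripper":[0.9,0.9,0.9,0.9,0.9]}'
```

```text
clock: 13.0
position: [0.401, 0.1493, 0.1447]
tool_rot: [3.14, -0.139, 0.467]
force: [1.8, 0.6, -0.3]
grip_width: 0.0353
finger_force: 40.1
clock: 13.5
position: [0.5373, 0.3189, 0.1449]
tool_rot: [-3.14, -0.139, 0.192]
force: [-0.9, 0.4, -0.1]
grip_width: 0.0352
finger_force: 40.1
clock: 14.0
position: [0.5666, 0.3206, 0.1442]
tool_rot: [-3.142, -0.139, 0.192]
force: [0.4, -0.4, 0.6]
grip_width: 0.0351
finger_force: 40.1
```

```bash
python3 -m crank '{"travel":[[0.1,0.1,-2],[0.1,0.1,-4],[0.1,0.1,-6],[0.1,0.1,-7.5],[0.1,0.1,-8.5]],"turn":[[0,0,0],[0,0,0],[0,0,0],[0,0,0],[0,0,0]],"gripper":[0.9,0.9,0.9,0.9,0.9]}'
python3 -m crank '{"travel":[[0,0,-0.6],[0,0,-1.2],[0,0,-1.8],[0,0,-2.1],[0,0,-2.1]],"turn":[[0,0,0],[0,0,0],[0,0,0],[0,0,0],[0,0,0]],"gripper":[0.9,0.9,0.9,0.9,0.9]}'
python3 -m crank '{"travel":[[0,0,-0.2],[0,0,-0.4],[0,0,-0.5],[0,0,-0.6],[0,0,-0.6]],"turn":[[0,0,0],[0,0,0],[0,0,0],[0,0,0],[0,0,0]],"gripper":[0.9,0.9,0.9,0.9,0.9]}'
```

```text
clock: 14.5
position: [0.5678, 0.3216, 0.0579]
tool_rot: [3.141, -0.138, 0.192]
force: [0.6, 0.5, 0.1]
grip_width: 0.0351
finger_force: 40.1
clock: 15.0
position: [0.5683, 0.3217, 0.0375]
tool_rot: [3.141, -0.139, 0.191]
force: [-0.5, -0.7, -1.0]
grip_width: 0.0349
finger_force: 40.1
clock: 15.5
position: [0.5696, 0.3223, 0.0343]
tool_rot: [-3.141, -0.142, 0.191]
force: [-9.7, -6.2, 37.0]
grip_width: 0.0355
finger_force: 43.2
```

```bash
python3 -m crank '{"travel":[[0,0,0.3],[0,0,0.3],[0,0,0.3],[0,0,0.3],[0,0,0.3]],"turn":[[0,0,0],[0,0,0],[0,0,0],[0,0,0],[0,0,0]],"gripper":[0.9,0.5,0.45,0.4,0.4]}'
python3 -m crank '{"travel":[[0,0,1],[0,0,4],[0,0,8],[0,0,12],[0,0,15]],"turn":[[0,0,0],[0,0,0],[0,0,0],[0,0,0],[0,0,0]],"gripper":[0.4,0.4,0.3,0.3,0.3]}'
python3 -m crank '{"travel":[[-4,0,0],[-8,0,0],[-11,1,0],[-14,2,0],[-16,2,0]],"turn":[[0,2,0],[0,4,0],[0,6,0],[0,8,0],[0,8,0]],"gripper":[0.3,0.3,0.3,0.3,0.3]}'
python3 - <<'E'
from h import *
F={n:bot.grab_frame(n) for n in("side","top")};np.save("f3.npy",F,allow_pickle=True)
print(bot.observe()["tool_rot"])
c,s=np.cos(.191),np.sin(.191);rk=np.array([.6057,.3286])
for l in(.0405,.001,-.039):
    w=rk+[c*l,s*l];P={n:proj(F[n],[w[0],w[1],.054])[0] for n in F}
    for n in F:
        try:
            x,_,ar=can(F,{n:P[n]},{"top":55,"side":70},.006);d=x-rk;print(n,np.round(1e3*np.array([c*d[0]+s*d[1],-s*d[0]+c*d[1]]),1),ar)
        except Exception as e: print(n,e)
a=cv2.resize(F["side"]["pixels"][250:350,220:320,::-1],(400,400),interpolation=cv2.INTER_CUBIC)
b=cv2.resize(F["top"]["pixels"][190:280,215:305,::-1],(400,400),interpolation=cv2.INTER_CUBIC)
cv2.imwrite("pics/s6.png",np.hstack([a,b]))
E
```

```text
clock: 16.0
position: [0.5682, 0.3217, 0.0345]
tool_rot: [3.141, -0.139, 0.191]
force: [0.7, 1.2, 0.0]
grip_width: 0.0512
finger_force: 0.0
clock: 16.5
position: [0.5686, 0.322, 0.1881]
tool_rot: [-3.141, -0.141, 0.191]
force: [0.6, -0.5, -0.5]
grip_width: 0.0598
finger_force: 0.0
clock: 17.0
position: [0.4064, 0.3437, 0.1851]
tool_rot: [-3.114, 0.0, 0.191]
force: [0.5, 1.1, -0.2]
grip_width: 0.0598
finger_force: 0.0
[-3.11470567e+00 -4.83362279e-04  1.92284858e-01]
side [44.4 -2. ] [np.int32(710)]
top [34.7 -1.4] [np.int32(326)]
side [ 3.5 -3.6] [np.int32(643)]
top [12.  -0.9] [np.int32(294)]
side [-27.8   3.7] [np.int32(249)]
top [-38.5  -0.7] [np.int32(189)]
```

All three canisters are in the rack: the near lid measures -38.5 mm along the row and -0.7 mm across, and its floor height matched. Next I'll refine the bar pose and hover over it.

```bash
python3 -m crank '{"travel":[[1.5,2.5,0],[3,5,0],[4.2,7.5,0],[5.1,9.7,0],[5.1,9.7,0]],"turn":[[-0.5,-0.1,-4],[-1,-0.2,-8],[-1.5,-0.3,-13],[-1.5,-0.3,-13],[-1.5,-0.3,-13]],"gripper":[0.5,0.5,0.5,0.5,0.5]}'
python3 - <<'E'
from h import *
F=np.load("f3.npy",allow_pickle=True).item()
T=lambda u,v:np.array([190+(u+.5)/4-.5,190+(v+.5)/4-.5]);S=lambda u,v:np.array([215+(u+.5)/3.5-.5,240+(v+.5)/3.5-.5])
t="top";s="side"
br=lambda p,l:np.array([p[0],p[1],.006])+R.from_euler("z",p[2]).apply(l)
o=[(t,(.138,0,0),T(68,137)),(t,(-.04,0,0),T(55,442)),(t,(-.004,.018,0),T(28,378)),(t,(-.004,-.018,0),T(88,381))]
o2=[(s,(.138,0,0),S(33,400)),(s,(-.04,0,0),S(335,563)),(s,(-.004,-.018,0),S(290,499)),(s,(-.004,.018,0),S(245,553))]
for q in(o,o2,o+o2):
    p=pts(F,"bar",q,[.5,.4,0],br);print(br(p,[-.024,0,0]))
E
```

```text
clock: 17.6
position: [0.459, 0.443, 0.1844]
tool_rot: [-3.141, -0.005, -0.035]
force: [-1.0, -0.5, 0.6]
grip_width: 0.0426
finger_force: 0.0
bar [ 0.4812  0.4385 -0.0255] [('t', [0.0, 0.3]), ('t', [0.0, -0.3]), ('t', [-0.2, 0.1]), ('t', [0.1, -0.2])]
[0.45720747 0.43910774 0.006     ]
bar [ 0.4821  0.4402 -0.0332] [('s', [-1.2, -1.4]), ('s', [0.6, 0.1]), ('s', [1.0, 0.1]), ('s', [-0.6, 0.3])]
[0.45809303 0.44102346 0.006     ]
bar [ 0.4817  0.4396 -0.0315] [('t', [-0.1, 0.1]), ('t', [-0.5, -0.5]), ('t', [-0.7, -0.2]), ('t', [-0.3, -0.3]), ('s', [-0.9, -1.4]), ('s', [1.1, -0.1]), ('s', [1.5, -0.1]), ('s', [-0.1, 0.1])]
[0.457688   0.44032675 0.006     ]
```

```bash
python3 -m crank '{"travel":[[-0.2,-0.25,-3.5],[-0.2,-0.25,-7],[-0.2,-0.25,-11],[-0.2,-0.25,-15],[-0.2,-0.25,-16]],"turn":[[0,0,0],[0,0,0],[0,0,0],[0,0,0],[0,0,0]],"gripper":[0.5,0.5,0.5,0.5,0.5]}'
python3 -m crank '{"travel":[[0,0,-0.5],[0,0,-1],[0,0,-1.5],[0,0,-2],[0,0,-2.1]],"turn":[[0,0,0],[0,0,0],[0,0,0],[0,0,0],[0,0,0]],"gripper":[0.5,0.5,0.5,0.5,0.5]}'
python3 -m crank '{"travel":[[0,0,0],[0,0,0],[0,0,0],[0,0,0],[0,0,0]],"turn":[[0,0,0],[0,0,0],[0,0,0],[0,0,0],[0,0,0]],"gripper":[0.6,0.7,0.8,0.9,1]}' 60
python3 -m crank '{"travel":[[0,0,0],[0,0,0],[0,0,0],[0,0,0],[0,0,0]],"turn":[[0,0,0],[0,0,0],[0,0,0],[0,0,0],[0,0,0]],"gripper":[1,1,1,1,1]}' 100
```

```text
clock: 18.1
position: [0.4557, 0.4347, 0.0208]
tool_rot: [3.137, -0.001, -0.037]
force: [-0.4, 0.3, -0.3]
grip_width: 0.0426
finger_force: 0.0
clock: 18.6
position: [0.4574, 0.4363, 0.0039]
tool_rot: [-3.141, -0.005, -0.037]
force: [1.6, -0.4, -0.0]
grip_width: 0.0426
finger_force: 0.0
clock: 19.1
position: [0.4575, 0.4364, 0.0041]
tool_rot: [-3.141, -0.005, -0.037]
force: [-1.4, -1.1, 4.3]
grip_width: 0.0094
finger_force: 58.6
clock: 19.6
position: [0.4575, 0.4364, 0.0043]
tool_rot: [-3.141, -0.005, -0.038]
force: [-0.7, -0.8, 7.4]
grip_width: 0.0073
finger_force: 98.3
```

The opening reads below 12 mm, so the pads probably pinch above the rod's axis. I'll regrip lower.

```bash
python3 -m crank '{"travel":[[0,0,0],[0,0,0],[0,0,-0.2],[0,0,-0.35],[0,0,-0.35]],"turn":[[0,0,0],[0,0,0],[0,0,0],[0,0,0],[0,0,0]],"gripper":[0.7,0.7,0.7,0.7,0.7]}' 30
python3 -m crank '{"travel":[[0,0,0],[0,0,0],[0,0,0],[0,0,0],[0,0,0]],"turn":[[0,0,0],[0,0,0],[0,0,0],[0,0,0],[0,0,0]],"gripper":[0.8,0.9,1,1,1]}' 30
python3 -m crank '{"travel":[[0,0,0],[0,0,0],[0,0,0],[0,0,0],[0,0,0]],"turn":[[0,0,0],[0,0,0],[0,0,0],[0,0,0],[0,0,0]],"gripper":[1,1,1,1,1]}' 60
```

```text
clock: 20.1
position: [0.4573, 0.4362, 0.0]
tool_rot: [3.141, -0.005, -0.037]
force: [0.6, -0.1, -0.7]
grip_width: 0.0255
finger_force: 0.0
clock: 20.6
position: [0.4575, 0.4365, 0.0005]
tool_rot: [-3.141, -0.005, -0.037]
force: [0.5, -0.6, 5.6]
grip_width: 0.0105
finger_force: 30.5
clock: 21.1
position: [0.4576, 0.4366, 0.0006]
tool_rot: [-3.141, -0.006, -0.037]
force: [-0.2, -0.8, 7.1]
grip_width: 0.0096
finger_force: 59.8
```

```bash
python3 -m crank '{"travel":[[0,0,2],[0,0,5],[0,0,7],[-4,0,7],[-8,0,7]],"turn":[[0,0,0],[0,0,0],[0,0,0],[0,0,0],[0,0,0]],"gripper":[1,1,1,1,1]}'
python3 -m crank '{"travel":[[-2.5,-4,0],[-2.5,-8,0],[-2.5,-12,0],[-2.5,-15.7,-0.4],[-2.5,-15.7,-0.4]],"turn":[[0,0,3.3],[0,0,6.6],[0,0,10],[0,0,13.1],[0,0,13.1]],"gripper":[1,1,1,1,1]}'
python3 -m crank '{"travel":[[0,0,0],[0,0,0],[0,0,0],[0,0,0],[0,0,0]],"turn":[[0,0,0],[0,0,0],[0,0,0],[0,0,0],[0,0,0]],"gripper":[1,1,1,1,1]}'
python3 - <<'E'
from h import *
F={n:bot.grab_frame(n) for n in("side","top")};np.save("f4.npy",F,allow_pickle=True)
s=bot.observe();p=s["position"];print(p,s["tool_rot"])
for n in F:
  for x in(0.024,.1,.162): 
    c,q=np.cos(.191),np.sin(.191);print(n,x,np.round(proj(F[n],[p[0]+c*x,p[1]+q*x,p[2]+.0055])[0],1))
a=cv2.resize(F["side"]["pixels"][255:405,220:370,::-1],(600,600),interpolation=cv2.INTER_CUBIC)
b=cv2.resize(F["top"]["pixels"][180:330,225:275,::-1],(200,600),interpolation=cv2.INTER_CUBIC)
cv2.imwrite("pics/s7.png",np.hstack([a,b]))
E
```

```text
clock: 21.6
position: [0.3773, 0.4357, 0.0706]
tool_rot: [-3.141, -0.006, -0.04]
force: [-0.9, 2.1, -1.3]
grip_width: 0.0092
finger_force: 58.7
clock: 22.1
position: [0.3521, 0.2743, 0.066]
tool_rot: [3.139, -0.003, 0.189]
force: [0.0, 0.8, -0.3]
grip_width: 0.0094
finger_force: 58.8
clock: 22.6
position: [0.3522, 0.2797, 0.0662]
tool_rot: [3.141, -0.005, 0.192]
force: [-0.2, -0.3, 0.7]
grip_width: 0.0095
finger_force: 58.8
[0.35227976 0.27950953 0.06621325] [ 3.14150247 -0.00507533  0.19159069]
side 0.024 [400.3 321.6]
side 0.1 [354.3 310.6]
side 0.162 [318.7 302.2]
top 0.024 [267.5 330.9]
top 0.1 [261.4 297.4]
top 0.162 [256.5 270.2]
```

View pics/s7.png

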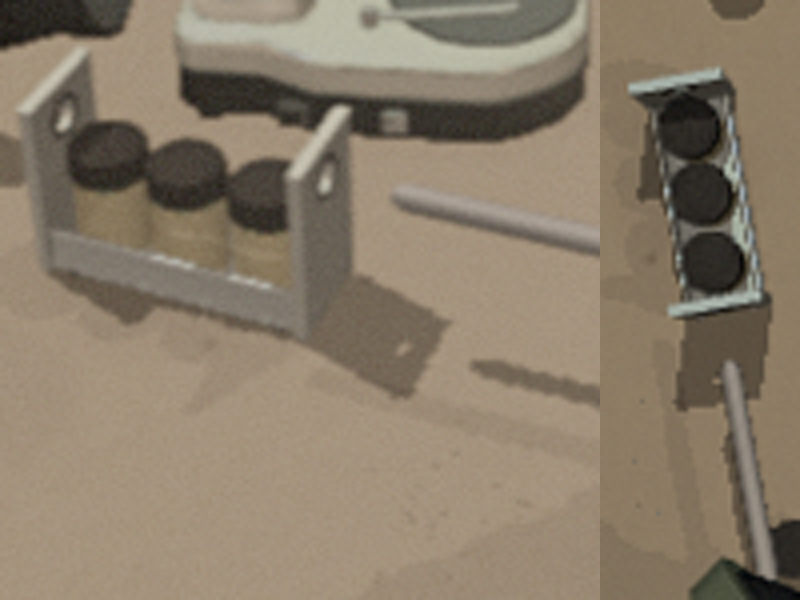

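The last picture shows three lids in one row and the bar level in line with the near hole. In the side crop the tip is at (397,194) and the hole at (326,175). In the top crop the tip is at (728,368) and the plate middle at (718,305). I'll measure the rod-to-hole offset within each view.

```bash
cat > off.py <<'E'
from h import *
import sys
F=np.load("f4.npy",allow_pickle=True).item()
p=np.array([0.35228,0.2796,0.0662]);d=np.array([np.cos(.1916),np.sin(.1916),0])
P=lambda x,dy,dz,sl,sz:p+d*x+np.array([-d[1],d[0],0])*(dy+sl*x)+np.array([0,0,.0055+dz+sz*x])
ob={}
for n,xs in(("top",np.linspace(.075,.15,20)),("side",np.linspace(.075,.15,20))):
    f=F[n];hsv=cv2.cvtColor(f["pixels"],cv2.COLOR_RGB2HSV).astype(float)
    sat=cv2.GaussianBlur(hsv[:,:,1],(3,3),0)
    r=[]
    for x in xs:
        a,b=proj(f,[P(x,0,0,0,0),P(x+.01,0,0,0,0)]);t=(b-a)/np.hypot(*(b-a));nn=np.array([-t[1],t[0]]);k=np.arange(-7,7.01,.25)
        q=(a+k[:,None]*nn).astype(np.float32);v=cv2.remap(sat,q[:,0].reshape(1,-1),q[:,1].reshape(1,-1),cv2.INTER_LINEAR)[0]
        w=np.clip(np.median(np.r_[v[:8],v[-8:]])-v-12,0,None);r.append((w*k).sum()/max(w.sum(),1e-6))
    r=np.array(r);c=np.polyfit(xs,r,1);print(n,"px off at grip0,tip:",np.round(np.polyval(c,[.0,.162]),2),"std",np.std(r-np.polyval(c,xs)).round(2))
    ob[n]=(xs,c)
# per-camera rack: bore axis in each camera's own fit -> pixel offsets of the extended rod axis at bore planes
bores={"top":(.6055,.3271,.1882),"side":(.6053,.3307,.1936)}
for n in ob:
    f=F[n];X,Y,w=bores[n];e=[]
    for l in(-.066,.066):
        B=np.array([X+np.cos(w)*l,Y+np.sin(w)*l,.072]);x=(B-p)@d
        a,b=proj(f,[P(x,0,0,0,0),P(x+.01,0,0,0,0)]);t=(b-a)/np.hypot(*(b-a));nn=np.array([-t[1],t[0]])
        a2,a3=proj(f,[P(x,.001,0,0,0),P(x,0,.001,0,0)])
        e.append((l,np.round((proj(f,B)[0]-a)@nn-np.polyval(ob[n][1],min(x,.162)),2),"px per mm y,z:",np.round([(a2-a)@nn,(a3-a)@nn],3)))
    print(n,*e)
print("bore px side",proj(F["side"],[.6053-.066*np.cos(.1936),.3307-.066*np.sin(.1936),.072]))
E
python3 off.py
```

```text
top px off at grip0,tip: [0.3  0.45] std 0.04
side px off at grip0,tip: [ 0.15 -0.35] std 0.08
top (-0.066, np.float64(0.15), 'px per mm y,z:', array([-0.445, -0.039])) (0.066, np.float64(0.34), 'px per mm y,z:', array([-0.443, -0.038]))
side (-0.066, np.float64(-0.24), 'px per mm y,z:', array([-0.39 ,  0.455])) (0.066, np.float64(-0.31), 'px per mm y,z:', array([-0.371,  0.432]))
bore px side [[301.5789239  298.78762316]]
```

```bash
python3 -m crank '{"travel":[[0.98,0.17,-0.04],[1.96,0.36,-0.04],[2.65,0.49,-0.04],[3.14,0.59,-0.04],[3.53,0.66,-0.04]],"turn":[[0,0,0],[0,0,0],[0,0,0],[0,0,0],[0,0,0]],"gripper":[1,1,1,1,1]}'
python3 -m crank '{"travel":[[0.2,0.04,0],[0.39,0.08,0],[0.59,0.11,0],[0.79,0.15,0],[0.98,0.19,0]],"turn":[[0,0,0],[0,0,0],[0,0,0],[0,0,0],[0,0,0]],"gripper":[1,1,1,1,1]}'
```

```text
clock: 23.2
position: [0.3882, 0.2858, 0.0658]
tool_rot: [3.141, -0.005, 0.191]
force: [-0.6, 0.6, -0.2]
grip_width: 0.0095
finger_force: 58.8
clock: 23.7
position: [0.3975, 0.2878, 0.0659]
tool_rot: [3.141, -0.005, 0.191]
force: [-0.4, -0.2, -1.4]
grip_width: 0.009
finger_force: 58.8
```

```bash
python3 -m crank '{"travel":[[0.98,0.19,0],[1.96,0.38,0],[2.95,0.57,0],[3.93,0.76,0],[4.91,0.95,0]],"turn":[[0,0,0],[0,0,0],[0,0,0],[0,0,0],[0,0,0]],"gripper":[1,1,1,1,1]}'
python3 -m crank '{"travel":[[0.98,0.19,0],[1.96,0.38,0],[2.95,0.57,0],[3.93,0.76,0],[4.61,0.89,0]],"turn":[[0,0,0],[0,0,0],[0,0,0],[0,0,0],[0,0,0]],"gripper":[1,1,1,1,1]}'
python3 - <<'E'
from h import *
import re
F={n:bot.grab_frame(n) for n in("side","top")};np.save("f5.npy",F,allow_pickle=True)
s=bot.observe();print(s["position"],s["force"],s["moment"])
src=open("off.py").read().replace("f4.npy","f5.npy").replace("p=np.array([0.35228,0.2796,0.0662])","p=bot.observe()['position']").replace("np.linspace(.075,.15,20)","np.linspace(.03,.058,12)")
exec(src)
E
```

```text
clock: 24.2
position: [0.4475, 0.2974, 0.0658]
tool_rot: [3.142, -0.005, 0.191]
force: [-0.9, 0.2, 0.3]
grip_width: 0.0093
finger_force: 58.8
clock: 24.7
position: [0.4936, 0.3063, 0.0658]
tool_rot: [3.142, -0.005, 0.191]
force: [-1.7, 0.6, 0.1]
grip_width: 0.0095
finger_force: 58.9
[0.49355461 0.30629611 0.06580242] [0.03513159 1.01571845 0.17958786] [ 0.21182514 -0.10452524  0.04398422]
top px off at grip0,tip: [-10.7   40.75] std 1.72
side px off at grip0,tip: [-0.07  0.31] std 0.16
top (-0.066, np.float64(-4.23), 'px per mm y,z:', array([-0.445, -0.038])) (0.066, np.float64(-40.28), 'px per mm y,z:', array([-0.443, -0.038]))
side (-0.066, np.float64(-0.72), 'px per mm y,z:', array([-0.39 ,  0.454])) (0.066, np.float64(-1.05), 'px per mm y,z:', array([-0.371,  0.432]))
bore px side [[301.5789239  298.78762316]]
```

```bash
python3 -m crank '{"travel":[[0.3,0.06,0],[0.6,0.12,0],[0.9,0.17,0],[1.2,0.23,0],[1.5,0.29,0]],"turn":[[0,0,0],[0,0,0],[0,0,0],[0,0,0],[0,0,0]],"gripper":[1,1,1,1,1]}'
python3 -m crank '{"travel":[[0.1,0.02,0],[0.2,0.04,0],[0.3,0.06,0],[0.4,0.08,0],[0.5,0.1,0]],"turn":[[0,0,0],[0,0,0],[0,0,0],[0,0,0],[0,0,0]],"gripper":[1,1,1,1,1]}'
```

```text
clock: 25.3
position: [0.5078, 0.3092, 0.0659]
tool_rot: [3.141, -0.005, 0.191]
force: [-0.8, 0.3, 0.3]
grip_width: 0.0096
finger_force: 58.9
clock: 25.8
position: [0.5127, 0.3101, 0.0659]
tool_rot: [3.141, -0.005, 0.191]
force: [-0.6, 1.0, -0.3]
grip_width: 0.0091
finger_force: 58.9
```

```bash
python3 -m crank '{"travel":[[0.1,0.02,0],[0.2,0.04,0],[0.3,0.06,0],[0.3,0.06,0],[0.3,0.06,0]],"turn":[[0,0,0],[0,0,0],[0,0,0],[0,0,0],[0,0,0]],"gripper":[1,1,1,1,1]}'
python3 -m crank '{"travel":[[0.1,0.02,0],[0.2,0.04,0],[0.2,0.04,0],[0.2,0.04,0],[0.2,0.04,0]],"turn":[[0,0,0],[0,0,0],[0,0,0],[0,0,0],[0,0,0]],"gripper":[1,1,1,1,1]}'
python3 -m crank '{"travel":[[0.1,0.02,0],[0.2,0.04,0],[0.2,0.04,0],[0.2,0.04,0],[0.2,0.04,0]],"turn":[[0,0,0],[0,0,0],[0,0,0],[0,0,0],[0,0,0]],"gripper":[1,1,1,1,1]}'
```

```text
clock: 26.3
position: [0.5158, 0.3107, 0.0659]
tool_rot: [3.142, -0.005, 0.191]
force: [-0.5, 1.5, 0.4]
grip_width: 0.0095
finger_force: 58.9
clock: 26.8
position: [0.5174, 0.311, 0.0657]
tool_rot: [3.141, -0.005, 0.191]
force: [-4.4, 0.9, 1.3]
grip_width: 0.0092
finger_force: 59.0
clock: 27.3
position: [0.5176, 0.3111, 0.0654]
tool_rot: [3.141, -0.001, 0.192]
force: [-14.9, -1.5, 6.0]
grip_width: 0.0094
finger_force: 59.5
```

The cross pin has met the plate: 15 N of contact at the expected distance. I'll relieve the push, release and retreat.

```bash
python3 -m crank '{"travel":[[-0.1,-0.02,0],[-0.15,-0.03,0],[-0.15,-0.03,0],[-0.15,-0.03,0],[-0.15,-0.03,0]],"turn":[[0,0,0],[0,0,0],[0,0,0],[0,0,0],[0,0,0]],"gripper":[1,1,0.9,0.75,0.7]}' 20
python3 -m crank '{"travel":[[0,0,0],[0,0,0],[0,0,1],[0,0,3],[0,0,6]],"turn":[[0,0,0],[0,0,0],[0,0,0],[0,0,0],[0,0,0]],"gripper":[0.65,0.65,0.65,0.65,0.65]}'
python3 -m crank '{"travel":[[0,0,4],[0,0,7],[-4,-1,9],[-8,-3,9],[-11,-6,9]],"turn":[[0,0,0],[0,0,0],[0,0,0],[0,0,0],[0,0,0]],"gripper":[0.65,0.65,0.65,0.65,0.65]}'
python3 - <<'E'
from h import *
F={n:bot.grab_frame(n) for n in("side","top")};np.save("f6.npy",F,allow_pickle=True)
# rod tail/tip rendered check: profile of saturation along projected rod axis
rk=np.array([.6055,.3288]);w=.191
for n in F:
    f=F[n];hsv=cv2.cvtColor(f["pixels"],cv2.COLOR_RGB2HSV)
    l=np.arange(-.12,.10,.004);q=proj(f,np.c_[rk[0]+np.cos(w)*l,rk[1]+np.sin(w)*l,0*l+.071])
    print(n,[(int(1e3*a),int(hsv[int(round(y)),int(round(x)),1]),int(hsv[int(round(y)),int(round(x)),2])) for a,(x,y) in zip(l,q)])
E
```

```text
clock: 27.8
position: [0.5187, 0.311, 0.066]
tool_rot: [3.141, -0.006, 0.191]
force: [0.3, -0.2, 0.1]
grip_width: 0.0259
finger_force: 0.0
clock: 28.3
position: [0.5176, 0.3108, 0.1261]
tool_rot: [3.141, -0.003, 0.191]
force: [0.1, -0.1, 0.3]
grip_width: 0.0297
finger_force: 0.0
clock: 28.8
position: [0.4061, 0.2515, 0.2169]
tool_rot: [-3.141, -0.006, 0.193]
force: [0.5, -0.7, 0.9]
grip_width: 0.03
finger_force: 0.0
side [(-120, 64, 156), (-115, 63, 155), (-111, 65, 154), (-107, 66, 144), (-103, 32, 110), (-99, 36, 162), (-95, 35, 151), (-91, 31, 162), (-87, 35, 153), (-83, 30, 161), (-79, 37, 151), (-75, 32, 161), (-71, 33, 147), (-67, 35, 115), (-63, 42, 108), (-59, 56, 86), (-55, 43, 119), (-51, 27, 188), (-47, 31, 166), (-43, 32, 150), (-39, 34, 159), (-35, 35, 153), (-31, 28, 163), (-27, 30, 151), (-23, 30, 161), (-19, 31, 146), (-15, 32, 158), (-11, 36, 150), (-7, 31, 155), (-3, 34, 150), (0, 30, 159), (4, 33, 148), (8, 31, 154), (12, 34, 148), (16, 34, 158), (20, 31, 149), (24, 33, 156), (28, 34, 148), (32, 33, 156), (36, 34, 148), (40, 33, 155), (44, 30, 151), (48, 36, 142), 
[... 330 characters left out ...]
83, 33, 138), (-79, 31, 147), (-75, 30, 151), (-71, 33, 101), (-67, 30, 92), (-63, 14, 161), (-59, 16, 174), (-55, 27, 134), (-51, 31, 148), (-47, 31, 150), (-43, 31, 138), (-39, 31, 147), (-35, 30, 152), (-31, 33, 141), (-27, 32, 145), (-23, 31, 148), (-19, 33, 138), (-15, 32, 144), (-11, 33, 148), (-7, 32, 135), (-3, 29, 142), (0, 31, 146), (4, 33, 148), (8, 31, 139), (12, 27, 144), (16, 32, 144), (20, 34, 136), (24, 32, 144), (28, 31, 146), (32, 33, 133), (36, 29, 142), (40, 31, 142), (44, 31, 138), (48, 32, 142), (52, 31, 146), (56, 29, 89), (60, 34, 53), (64, 19, 108), (68, 15, 174), (72, 50, 128), (76, 72, 142), (80, 72, 141), (84, 70, 139), (88, 71, 141), (92, 67, 138), (96, 71, 140)]
```

In both views the rod's tail ends at about -105 mm (expected -106), and the rod runs unbroken between both plates. I'm handing in.

```bash
python3 -c "
from workcell import bot
print(bot.job_done())"
```

```text
the job is handed in; nothing more can be done
None
```

The job is handed in: all three canisters stand in one row in the rack, and the bar is through both end plates with its cross pin against the near one, released; the hand-in returned no verdict.

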